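Refit and lock the pinch-tab lid of a pill dispenser

TASK

Close the filled pill dispenser: pick its lid up by the two orange tabs, pinch them together and lower the lid into the dispenser's mouth with its lugs in the slots, then, keeping the tabs pinched, turn the lid clockwise until you feel it come up against its stop, and let go so that both tabs spring fully out and lock it. Work gently: do not force the lid down or against its stop, and do not disturb the other things on the tray.

Things in the scene. Friction and masses are not known exactly. Their poses are not given: they have to be found in the camera images.
- dispenser: White round pill dispenser, open on top, fixed to the tray; 116 mm diameter x 38 mm high. Origin: centre of its underside, z up. The lid goes in with its x axis along the dispenser's x (either way round), then turns only clockwise seen from above, up to a rigid stop. The stop sits on a setting ring hidden under the collar: 30 to 64 degrees of turn, not measured, so it must be felt.
- mouth (a point): Centre of the dispenser's mouth, level with the collar's flat top, 38 above its origin. Round hole of 84 diameter in a collar 5 thick; the lid's disc rests on the collar's top. Under the collar the pinched pawls run along a track of radius 43 that ends only 2 mm (0.045 rad) short of the stop: let go earlier and the tabs stay partly in, unlocked.
- slot (a point): In the dispenser's +x lug slot, level with the collar's top, 46 from the axis (green dot on the rim beyond it). The slot is 25 wide and reaches out to radius 50; its twin, on -x, is half a turn away. A lid held without pressing turns with under 0.2 N m; at the stop 0.5 N m is plenty, and about 0.9 N m overloads the lugs (35 N).
- lid: Loose sky-blue twist lid, 70 to 110 g, right way up on the tray. Sizes in mm. Disc 104 diameter, spanning 10 to 15 above the origin, over a plug 81 diameter and 10 deep, the lowest 4 tapering to 74. Origin: centre of the plug's underside, z up. Half-turn alike. Home, its origin is 28 above the dispenser's, with 1.5 of play upward; with a lug or a pawl caught on the collar it is 34 or more above.
- tabs_mid (a point): Midway between the lid's two upright orange tabs at its +y and -y, 27 above its origin. Each tab is 24 wide (along x), 5 thick, from 16 to 38 above the origin; outer faces 60 apart when free, 50 when pinched fully. Each tab carries a pawl 10 wide at the foot of the plug that reaches to radius 45.5 when free and 40.5 when pinched, so a free pawl will not pass the collar.
- lug (a point): Outer end of the lid's +x lug, level with the lid's origin, 46 from the axis (white dot on the disc over it; twin half a turn away). Lugs are 16 wide and 3.5 high, at the foot of the plug; they pass down the slots, then turn under the collar. Lugs and stop are plastic: more than 35 N on them damages them.
- tab_a (a joint): Tab at the lid's +y side: travel inward, 0 = sprung fully out, 0.005 m = pinched fully in; its spring needs 3 N to start and 5 N fully in.
- tab_b (a joint): Tab at the lid's -y side: travel inward, as tab_a.
- tray: Fixed cream plastic tray (sizes in mm), 360 (x) x 580 (y), floor 4 above the table, rim 20 high. Origin: centre of its underside.
- jar: Bystander: screw-capped clear glass jar, 62 diameter x 82 high (mm). Origin: centre of its underside.
- tin: Bystander: flat steel tablet tin, 58 x 88 x 24 (mm). Origin: centre of its underside.
- block: Bystander: wooden block, 44 x 110 x 30, with three upright amber vials in its holes (mm). Origin: centre of its underside.
- bell: Bystander: small blue ceramic hand bell, 50 diameter x 66 high (mm). Origin: centre of its underside.
- tumbler: Bystander: green glass tumbler, 64 diameter x 80 high (mm). Origin: centre of its underside.
- dish: Bystander: white ceramic dish, 68 diameter x 26 high (mm). Origin: centre of its underside.
- vial0: Bystander: amber vial with white cap in the wooden block, 24 diameter over the cap x 56 high. Origin: centre of its underside.
- vial1: Bystander: amber vial with white cap in the wooden block, 24 diameter over the cap x 56 high. Origin: centre of its underside.
- vial2: Bystander: amber vial with white cap in the wooden block, 24 diameter over the cap x 56 high. Origin: centre of its underside.
Things that resemble listed ones, but are neither listed nor needed, are in the scene too. Leave any pink look-alike of the lid alone. What is shaped like the dispenser but yellow is not meant.

How it is judged:
By the outcome, as a careful person would: the job done as asked, in the order asked, and still so for the second after the job is handed in, with the robot touching nothing.
It also fails if it takes over 67 s, if anything falls off the work surface, if the arm or the gripper's body presses on something with over 40 N, if the wrist force passes 120 N, or if a joint passes its speed limit or range.

ROBOT

A 6-joint arm with a two-finger parallel gripper is mounted at the origin on the work surface. World frame = base frame: x ahead of the robot, y to its left, z up, the work surface at z = 0. Lengths are in m, angles in degrees, forces in N, time in s.
With the tool pointing down it reaches from about 0.4 to 0.825 m from the base axis. Payload 7 kg.
Tool frame: the origin (TCP) lies at the very end of the fingers, on their centre line; the grasp point (between the pads) lies 19 mm behind it; z points along the fingers, y is the line along which they close (so a half turn about z gives the same grasp; the last joint's range is limited). The gripper opens to 85 mm and grips with 20 to 120 N. Pads are 22 mm wide; open, the fingers measure 114 mm over their backs; the gripper's body (76 mm by 85 mm) begins 54 mm behind the grasp point. The pads swing forward as they close: fully open they stand 13 mm farther back than shut.
Start: joints at [86.923, 20.546, 0.682, 0, -70.136, -16.507], TCP at [0.226, 0.636, 0.231] pointing down, gripper open.
Joint ranges: [-176.03, 176.03], [-82.01, 121.73], [-58.28, 71.71], [-173.87, 95.51], [-174.79, -0.11], [-173.66, 173.66]. Speed limits (degrees/s): [136.94, 136.94, 172.46, 180, 180, 180].

INTERFACE

Orientations are given as [roll, pitch, yaw] about the fixed x, y, z axes, in that order (R = Rz(yaw) Ry(pitch) Rx(roll)).
In Python, from station import telemetry, camera, robot, silhouettes gives the robot as it stands. The module is installed in compiled form; this text tells all that it offers.
- The arm moves only by the tool drive_tool, never from a script. Its argument "increments" is a list of rows, each an object of numbers: "x", "y", "z": the shift along the world's x, y, z in cm; "rx", "ry", "rz": the turn, a rotation vector about the world's x, y, z in degrees; "jaw": the gripper's target within -1 to 1 (fully open at 1, half-way at 0, shut at -1). A call has 1 to 10 rows; each row shifts and turns the commanded pose from where the row before left it; what a row does not reach is not made up. A row lasts 1/12 s, in which the tool goes at most 41.7 mm and 7.16 degrees, less where a joint would pass 70% of its speed; a pose out of reach is approached as far as the arm can. A call is refused whole if a number of a shift passes 4.17 or a number of a turn 7.16, either way. A call with a gripper value outside its range is refused whole. The fingers move at their own pace and stop on an object; "newtons" is the grip in N (left out, the last holds). Time passes only in rows, so rows that do not move let the fingers close. It gives the time, the measured TCP pose, the force, the opening and the grip force at its end, in the units of the state.
- telemetry.sense(): the state, without advancing time (a new reading comes with each control period).
- camera(name): name is "side" or "top"; returns a dict with "img" (400x640x3 uint8, red, green, blue), "depth" (400x640 float32, m along the optical axis (not along the pixel's ray), 0 where there is no reading), "camera_matrix" (3x3 intrinsics, pixels), "R" (3x3) and "t" (3): a world point X has camera coordinates R X + t. Camera axes: x right, y down, z forward; pixel columns grow to the right and rows downward; lengths in m; the calibration is good to about 2 mm. A picture is of the moment at which its call begins.
- robot.sign_off(): hands the job in; it is judged then, once.
Trained networks look in the newest picture that a camera, given by its name, has taken for a name from the list of things; names that differ only in an ending like _2 or _b are one class to them, and where a whole thing is asked for, a point or a joint stands for the part that bears it (a point fixed in the world has none). Each returns a list of dicts, best first, with "p" (0 to 1); they miss things now and then, are a little off and sometimes report something else, mostly with a low value. They report only what shows in the picture. A call takes as long as a camera call. They do not tell look-alikes from the thing itself.
- silhouettes(name, camera): "region" (400x640 bool, what is visible of it) and "xy" ([column, row] in pixels, amid what is visible of it).
The state is a dict: "time": time; "joints": joint angles; "dq": joint speeds; "joint_torque": joint torques, N m; "position": TCP position; "tcp_rot": TCP orientation; "ft_force": force on the tool from outside, world axes, zero at the start; "moment": the same for the moment, N m; "gripper_width": opening from 0.0 (shut) to 1.0 (fully open); "grip_force": force on a finger pad.
Only numpy, scipy, OpenCV 4.12 (cv2) and the standard library are available. Lean on these libraries where they do the work, as an engineer would, in place of code of your own. Each camera call takes 0.05 s, during which the arm holds its last target. There are 200 camera calls.

## Working session

There is one attempt and no reset: what is moved stays moved. The work goes in short steps, Python scripts to look and compute and a tool call to move; the robot and the scene stay as the last step left them, time stands still between calls to the robot, and variables do not carry over. Pictures are saved under pics/ and viewed, at most 10 in all, crops included, and the job is handed in when it is done.

Besides the shell and the picture viewer there is one more tool, called after "Emit:" as name(argument=value, ...), one argument or row to a line, values as JSON. drive_tool: Moves the arm, as the interface text tells. Its arguments: {"type":"object","properties":{"increments":{"type":"array","items":{"type":"object","properties":{"x":{"type":"number"},"y":{"type":"number"},"z":{"type":"number"},"rx":{"type":"number"},"ry":{"type":"number"},"rz":{"type":"number"},"jaw":{"type":"number"}}}},"newtons":{"type":"number"}},"required":["increments"]}

```bash
mkdir -p pics
cat > h.py <<'E'
import numpy as np, cv2
from station import telemetry, camera, robot, silhouettes
def cloud(c):
    K=c['camera_matrix'];d=c['depth'];v,u=np.mgrid[:400,:640]
    P=np.stack([(u-K[0,2])/K[0,0]*d,(v-K[1,2])/K[1,1]*d,d],-1)
    return (P-c['t'])@c['R']
E
python3 - <<'E'
from h import *
a=camera('top');b=camera('side')
cv2.imwrite('pics/t0.png',a['img'][...,::-1]);cv2.imwrite('pics/s0.png',b['img'][...,::-1])
for n in('lid','dispenser'):
  for cam,c in(('top',a),('side',b)):
    W=cloud(c)
    for r in silhouettes(n,cam):
      m=r['region']&(c['depth']>0); print(n,cam,round(r['p'],2),np.round(r['xy']),m.sum(),np.median(W[m],0).round(3), np.median(c['img'][m],0))
print(telemetry.sense())
E
```

```text
lid top 0.95 [212. 178.] 908 [0.568 0.341 0.014] [172.  84. 115.]
lid top 0.68 [310. 201.] 1009 [0.512 0.04  0.018] [ 69. 118. 148.]
lid side 0.79 [324. 146.] 261 [0.559 0.352 0.014] [176. 110. 131.]
lid side 0.7 [318. 205.] 795 [0.515 0.031 0.018] [109. 138. 158.]
dispenser top 0.82 [442. 304.] 1471 [ 0.23  -0.33   0.022] [160. 135.   0.]
dispenser top 0.7 [371. 211.] 1304 [ 0.484 -0.136  0.024] [153. 154. 154.]
dispenser top 0.23 [310. 203.] 1019 [0.512 0.04  0.018] [ 69. 118. 148.]
dispenser side 0.86 [309. 250.] 1958 [ 0.486 -0.139  0.028] [132.5 130.  128. ]
dispenser side 0.66 [179. 333.] 3585 [ 0.233 -0.33   0.024] [142. 125.  56.]
{'time': 0.3, 'joints': array([ 8.69238119e+01,  2.05636620e+01,  6.67409361e-01, -6.52549042e-03,
       -7.01362476e+01, -1.65052128e+01]), 'dq': array([ 0.10304062, -0.12507294,  0.21238174, -0.00685759,  0.06127491,
        0.01111702]), 'joint_torque': array([ 5.46380634e-04, -5.82411611e+01,  2.93180734e+01,  6.92950353e+00,
       -3.53264368e-03, -3.49521628e-06]), 'position': array([0.22620523, 0.63579657, 0.23097562]), 'tcp_rot': array([ 1.79967096e+02, -3.35029682e-03, -1.95836189e+01]), 'ft_force': array([0.39779731, 0.18529603, 0.08744907]), 'moment': array([ 0.03035245,  0.00399072, -0.01311614]), 'grip_force': 0.0, 'gripper_width': 1.0031816477879503}
```

View pics/t0.png

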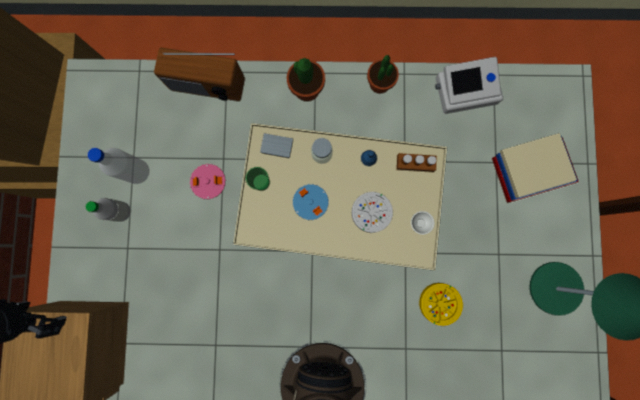

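View pics/s0.png

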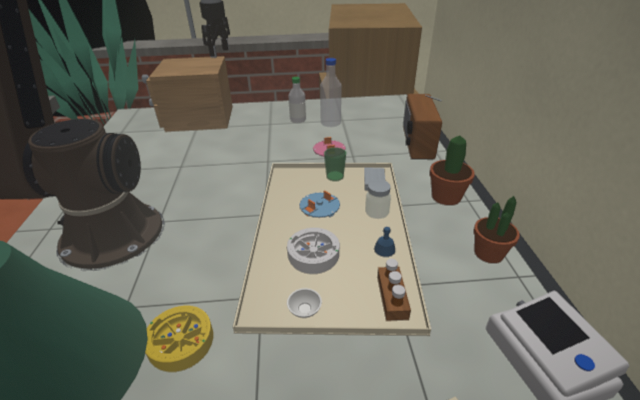

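The top view shows two lid-like things, the blue lid at (310,201) and the pink look-alike at (208,181), and two dispenser-like things, the white one at (372,211) and the yellow one at (441,304). The description picks blue and white. The side view shows the same pair, at (320,204) and (314,250).

Run:
```python
from h import *
a=camera('top');b=camera('side')
f=lambda i,u,v,w,h:cv2.resize(i[v:v+h,u:u+w,::-1],(400,int(400*h/w)),interpolation=cv2.INTER_CUBIC)
A=a['img'];B=b['img']
r1=np.hstack([f(A,285,178,50,50),f(A,347,187,50,50)])
r2=np.hstack([f(B,285,180,70,50),f(B,279,218,70,50)])
im=np.vstack([r1,r2]);im=cv2.resize(im,None,fx=.85,fy=.85);print(im.shape)
cv2.imwrite('pics/c1.png',np.clip(im*1.3,0,255).astype(np.uint8))
for c in(a,b):print(c['camera_matrix'],(-c['R'].T@c['t']).round(3),c['R'].round(3))
```

```text
(582, 680, 3)
[[409.90226884   0.         320.06810859]
 [  0.         409.90226884 202.14838354]
 [  0.           0.           1.        ]] [ 3.870e-01 -1.000e-03  1.196e+00] [[ 0.016 -1.    -0.01 ]
 [-0.994 -0.015 -0.106]
 [ 0.106  0.012 -0.994]]
[[384.31504044   0.         318.80858352]
 [  0.         384.31504044 203.1291504 ]
 [  0.           0.           1.        ]] [ 0.46  -0.752  0.618] [[ 0.996 -0.083 -0.021]
 [-0.067 -0.598 -0.799]
 [ 0.054  0.797 -0.601]]
```

View pics/c1.png

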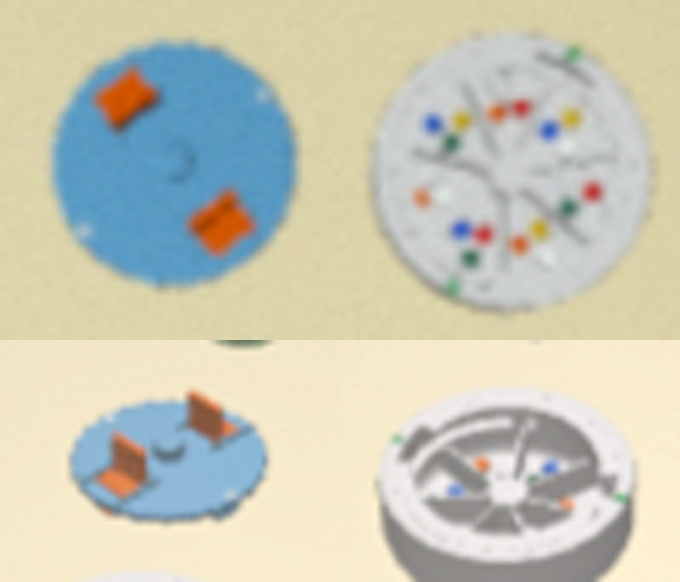

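```bash
cat >> h.py <<'E'
from scipy.optimize import least_squares
def toplane(c,uv,z):
    K=c['camera_matrix'];uv=np.atleast_2d(uv).astype(float)
    d=np.c_[(uv-[K[0,2],K[1,2]])/[K[0,0],K[1,1]],np.ones(len(uv))]@c['R']
    o=-c['R'].T@c['t'];s=(z-o[2])/d[:,2];return (o+s[:,None]*d)[:,:2]
def circ(P,r,x0):
    f=lambda x:np.hypot(*(P-x).T)-r
    s=least_squares(f,x0,loss='soft_l1',f_scale=.001);return s.x,np.sqrt(np.mean(s.fun**2) if 0 else np.median(np.abs(f(s.x))))
def comps(m,mn=1):
    n,l,st,ce=cv2.connectedComponentsWithStats(m.astype(np.uint8));return [(st[i,4],ce[i]) for i in range(1,n) if st[i,4]>=mn]
E
cat > m.py <<'E'
from h import *
for nm in('top','side'):
    c=camera(nm);W=cloud(c);im=c['img'];hsv=cv2.cvtColor(cv2.GaussianBlur(im,(0,0),.6),cv2.COLOR_RGB2HSV).astype(int);H,S,V=[hsv[...,i] for i in range(3)]
    o=-c['R'].T@c['t']
    print('==',nm)
    near=lambda q,r:np.hypot(W[...,0]-q[0],W[...,1]-q[1])<r
    L=np.array([.513,.036]);D=np.array([.486,-.137])
    m=near(L,.08)&(H>90)&(H<115)&(S>70)
    tabs=near(L,.06)&(H<15)&(S>150)&(W[...,2]>.0)
    full=(m|tabs).astype(np.uint8);full=cv2.morphologyEx(full,cv2.MORPH_CLOSE,np.ones((3,3)))
    k=max(cv2.findContours(full,cv2.RETR_EXTERNAL,cv2.CHAIN_APPROX_NONE)[0],key=len)[:,0]
    P=toplane(c,k,.019);ce,e=circ(P,.052-.0013,L);dv=P-ce
    away=(dv@(L-o[:2]))>0
    ce2,e2=circ(P[away],.052-.0013,L);print('lid',ce.round(4),ce2.round(4),e,'ztop',np.median(W[m][:,2]).round(4))
    for n,p in comps(tabs,5):print(' tab',n,p.round(1),toplane(c,p,.031).round(4))
    w=(m|near(L,.051))&near(L,.053)&(S<95)&(H>80)&(H<125)
    for n,p in comps(w,2):print(' dot',n,p.round(1),toplane(c,p,.019).round(4),(np.hypot(*(toplane(c,p,.019)[0]-ce))).round(4))
    g=near(D,.065)&(H>40)&(H<80)&(S>60)
    for n,p in comps(g,2):print(' green',n,p.round(1),toplane(c,p,.042).round(4),np.median(W[g][:,2]).round(4))
    m=(W[...,2]>.034)&near(D,.068)
    ys=W[m];print(' rim',m.sum(),np.percentile(ys[:,2],[10,50,90]).round(4),((ys.min(0)+ys.max(0))/2).round(4))
    dm=(near(D,.075)&((S<45)|(W[...,2]>.03))).astype(np.uint8);dm=cv2.morphologyEx(dm,cv2.MORPH_OPEN,np.ones((3,3)))
    k=max(cv2.findContours(dm,cv2.RETR_EXTERNAL,cv2.CHAIN_APPROX_NONE)[0],key=len)[:,0]
    P=toplane(c,k,.042);aw=((P-D)@(D-o[:2]))>0
    print(' disp',circ(P[aw],.058-.0013,D),aw.sum())
E
python3 m.py
```

```text
== top
lid [0.5132 0.0419] [0.5112 0.0413] 0.04164716417572708 ztop 0.0176
 tab 32 [302.9 192.1] [[0.539  0.0626]]
 tab 39 [317.1 210.5] [[0.4866 0.0211]]
 dot 2 [315.5 185. ] [[0.5618 0.0272]] 0.0507
 dot 6 [302.8 187.5] [[0.5539 0.0638]] 0.0462
 dot 15 [322.5 189.9] [[0.5477 0.0066]] 0.0493
 dot 6 [307.  191.5] [[0.5424 0.0515]] 0.0307
 dot 5 [298.4 192. ] [[0.5406 0.0764]] 0.044
 dot 42 [321.3 211.1] [[0.486  0.0091]] 0.0426
 dot 7 [320.3 207.1] [[0.4975 0.0123]] 0.0335
 dot 3 [315. 207.] [[0.4977 0.0276]] 0.0212
 dot 7 [312.9 212. ] [[0.4831 0.0335]] 0.0313
 rim 580 [0.0376 0.0402 0.043 ] [ 0.4844 -0.1344  0.04  ]
 disp (array([ 0.48597123, -0.13480802]), np.float64(0.029695325162481436)) 56
== side
lid [0.5133 0.0387] [0.5113 0.0309] 0.06698599527080418 ztop 0.0179
 tab 15 [309.1 208.4] [[0.487  0.0075]]
 dot 597 [319.9 205.6] [[0.5161 0.0318]] 0.0074
 rim 839 [0.0372 0.0407 0.0422] [ 0.486  -0.1357  0.0397]
 disp (array([ 0.48566127, -0.13723506]), np.float64(0.02329184013089362)) 61
```

```bash
cat > m2.py <<'E'
from h import *
pk={'top':([(323.0,191.8),(296.7,211.5)],[(380.8,194.1),(363,228.6)]),'side':([(307.4,195.6),(332.1,211.4)],[(290.2,238.1),(336.6,249.8)])}
for nm in pk:
    c=camera(nm);im=cv2.cvtColor(im:=c['img'],cv2.COLOR_RGB2LAB).astype(float)
    V=c['img'].astype(float)
    for j,(nmn,z) in enumerate((('lid',.019),('disp',.042))):
        ps=[]
        for u,v in pk[nm][j]:
            r0,c0=int(round(v))-3,int(round(u))-3;p=V[r0:r0+7,c0:c0+7]
            s=(p[...,0]-p[...,2]) if j==0 else p[...,1]-.5*(p[...,0]+p[...,2])
            s=s-np.median(s);s[s<.4*s.max()]=0;yy,xx=np.mgrid[:7,:7]
            ps.append(((s*xx).sum()/s.sum()+c0,(s*yy).sum()/s.sum()+r0))
        P=toplane(c,ps,z);d=P[0]-P[1]
        print(nm,nmn,np.round(ps,1).tolist(),P.round(4).tolist(),'mid',P.mean(0).round(4),'sep',np.hypot(*d).round(4),'ang',np.degrees(np.arctan2(d[1],d[0])).round(1))
E
python3 m2.py
```

```text
top lid [[325.1, 190.3], [295.1, 213.5]] [[0.5466, -0.0009], [0.4779, 0.0846]] mid [0.5123 0.0418] sep 0.1097 ang -51.2
top disp [[380.8, 194.3], [363.2, 228.7]] [[0.5344, -0.1588], [0.4364, -0.1095]] mid [ 0.4854 -0.1341] sep 0.1097 ang -26.7
side lid [[306.3, 194.4], [334.5, 213.4]] [[0.484, 0.0851], [0.5495, -0.0042]] mid [0.5167 0.0405] sep 0.1107 ang 126.3
side disp [[290.4, 238.0], [336.3, 250.3]] [[0.4384, -0.1098], [0.5352, -0.1593]] mid [ 0.4868 -0.1346] sep 0.1087 ang 152.9
```

Run:
```python
from h import *
pk={'top':[(323.0,191.8),(296.7,211.5)],'side':[(307.4,195.6),(332.1,211.4)]}
tb={'top':[(285+127/6.8-.4,178+98/6.8-.4),(285+222/6.8-.4,178+223/6.8-.4)]}
for n in pk:
    c=camera(n);P=toplane(c,pk[n],.019);d=P[0]-P[1];print(n,P.mean(0).round(4),np.hypot(*d).round(4),np.degrees(np.arctan2(d[1],d[0])).round(1))
    if n in tb:
        P=toplane(c,tb[n],.031);d=P[0]-P[1];print('tabs',P.mean(0).round(4),np.hypot(*d).round(4),np.degrees(np.arctan2(d[1],d[0])).round(1))
    # side: blue ellipse via disc
    if n=='side':
        im=c['img'][185:225,295:350].astype(int);m=(im[...,2]-im[...,0]>15).astype(np.uint8)
        m=cv2.morphologyEx(m,cv2.MORPH_CLOSE,np.ones((5,5)))
        k=max(cv2.findContours(m,cv2.RETR_EXTERNAL,cv2.CHAIN_APPROX_NONE)[0],key=len)[:,0]+[295,185]
        e=cv2.fitEllipse(k);print(e,toplane(c,e[0],.018))
```

```text
top [0.5131 0.0426] 0.095 -52.1
tabs [0.5131 0.0412] 0.0664 38.1
side [0.5156 0.0418] 0.0946 127.7
((318.9845886230469, 205.0244903564453), (23.023876190185547, 39.06947708129883), 93.43506622314453) [[0.51397618 0.03575807]]
```

Close crops confirm the sky-blue lid (white dots at crop (262,97) and (83,231), tabs across them) and the white dispenser with green dots. The lid is at about (0.5135, 0.0415) with its tab axis at 38°. The dispenser is at about (0.486, -0.134) with its x axis at -26.8°.

Emit:
drive_tool(
  increments=[
    {"x":1.44,"y":-2.97,"rz":-1.62,"jaw":0.7},
    {"x":1.44,"y":-2.97,"rz":-1.62},
    {"x":1.44,"y":-2.97,"rz":-1.62},
    {"x":1.44,"y":-2.97,"rz":-1.62},
    {"x":1.44,"y":-2.97,"rz":-1.62},
    {"x":1.44,"y":-2.97,"rz":-1.62},
    {"x":1.44,"y":-2.97,"rz":-1.62},
    {"x":1.44,"y":-2.97,"rz":-1.62},
    {"x":1.44,"y":-2.97,"rz":-1.62},
    {"x":1.44,"y":-2.97,"rz":-1.62},
  ],
  newtons=30,
)

```text
invalid input
```

Emit:
drive_tool(
  increments=[
    {"x":1.44,"y":-2.97,"z":-1,"rz":-1.62},
    {"x":1.44,"y":-2.97,"z":-1,"rz":-1.62},
    {"x":1.44,"y":-2.97,"z":-1,"rz":-1.62},
    {"x":1.44,"y":-2.97,"z":-1,"rz":-1.62},
    {"x":1.44,"y":-2.97,"z":-1,"rz":-1.62},
    {"x":1.44,"y":-2.97,"z":-1,"rz":-1.62},
    {"x":1.44,"y":-2.97,"z":-1,"rz":-1.62},
    {"x":1.44,"y":-2.97,"z":-1,"rz":-1.62},
    {"x":1.44,"y":-2.97,"z":-1,"rz":-1.62},
    {"x":1.44,"y":-2.97,"z":-1,"rz":-1.62},
  ],
)

```text
invalid input
```

Emit:
drive_tool(
  increments=[
    {},
    {},
    {},
  ],
)

```text
invalid input
```

Emit:
drive_tool(
  increments=[
    {"x":1.44,"y":-2.97,"z":0,"rx":0,"ry":0,"rz":-1.62,"jaw":0.7},
    {"x":1.44,"y":-2.97,"z":0,"rx":0,"ry":0,"rz":-1.62,"jaw":0.7},
    {"x":1.44,"y":-2.97,"z":0,"rx":0,"ry":0,"rz":-1.62,"jaw":0.7},
    {"x":1.44,"y":-2.97,"z":0,"rx":0,"ry":0,"rz":-1.62,"jaw":0.7},
    {"x":1.44,"y":-2.97,"z":0,"rx":0,"ry":0,"rz":-1.62,"jaw":0.7},
    {"x":1.44,"y":-2.97,"z":0,"rx":0,"ry":0,"rz":-1.62,"jaw":0.7},
    {"x":1.44,"y":-2.97,"z":0,"rx":0,"ry":0,"rz":-1.62,"jaw":0.7},
    {"x":1.44,"y":-2.97,"z":0,"rx":0,"ry":0,"rz":-1.62,"jaw":0.7},
    {"x":1.44,"y":-2.97,"z":0,"rx":0,"ry":0,"rz":-1.62,"jaw":0.7},
    {"x":1.44,"y":-2.97,"z":0,"rx":0,"ry":0,"rz":-1.62,"jaw":0.7},
  ],
  newtons=30,
)

```text
time: 1.53
position: [0.3707, 0.3374, 0.2316]
tcp_rot: [-180.0, 0.0, -35.8]
ft_force: [1.3, 0.7, -0.6]
gripper_width: 0.85
grip_force: 0.0
```

Emit:
drive_tool(
  increments=[
    {"x":1.44,"y":-2.97,"z":-1,"rx":0,"ry":0,"rz":-1.62,"jaw":0.7},
    {"x":1.44,"y":-2.97,"z":-1,"rx":0,"ry":0,"rz":-1.62,"jaw":0.7},
    {"x":1.44,"y":-2.97,"z":-1,"rx":0,"ry":0,"rz":-1.62,"jaw":0.7},
    {"x":1.44,"y":-2.97,"z":-1,"rx":0,"ry":0,"rz":-1.62,"jaw":0.7},
    {"x":1.44,"y":-2.97,"z":-1,"rx":0,"ry":0,"rz":-1.62,"jaw":0.7},
    {"x":1.44,"y":-2.97,"z":-1,"rx":0,"ry":0,"rz":-1.62,"jaw":0.7},
    {"x":1.44,"y":-2.97,"z":-1,"rx":0,"ry":0,"rz":-1.62,"jaw":0.7},
    {"x":1.44,"y":-2.97,"z":-1,"rx":0,"ry":0,"rz":-1.62,"jaw":0.7},
    {"x":1.44,"y":-2.97,"z":-1,"rx":0,"ry":0,"rz":-1.62,"jaw":0.7},
    {"x":1.44,"y":-2.97,"z":-1,"rx":0,"ry":0,"rz":-1.62,"jaw":0.7},
  ],
)

```text
time: 2.37
position: [0.5149, 0.0404, 0.1312]
tcp_rot: [-180.0, -0.0, -52.0]
ft_force: [0.5, 1.2, -0.4]
gripper_width: 0.852
grip_force: 0.0
```

Emit:
drive_tool(
  increments=[
    {"x":0,"y":0,"z":-2,"rx":0,"ry":0,"rz":0,"jaw":0.7},
    {"x":0,"y":0,"z":-2,"rx":0,"ry":0,"rz":0,"jaw":0.7},
    {"x":0,"y":0,"z":-2,"rx":0,"ry":0,"rz":0,"jaw":0.7},
    {"x":0,"y":0,"z":0,"rx":0,"ry":0,"rz":0,"jaw":0.7},
    {"x":0,"y":0,"z":0,"rx":0,"ry":0,"rz":0,"jaw":0.7},
  ],
)

```text
time: 2.78
position: [0.5138, 0.0416, 0.0709]
tcp_rot: [179.9, 0.0, -52.0]
ft_force: [1.5, 0.5, 0.5]
gripper_width: 0.85
grip_force: 0.0
```

Run:
```python
from h import *
a=camera('top');b=camera('side')
f=lambda i,u,v,w,h:cv2.resize(i[v:v+h,u:u+w,::-1],(400,int(400*h/w)),interpolation=cv2.INTER_CUBIC)
im=np.hstack([f(a['img'],275,160,80,80),f(b['img'],280,155,80,80)])
cv2.imwrite('pics/c2.png',np.clip(im*1.3,0,255).astype(np.uint8))
```

```text
(no output)
```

View pics/c2.png

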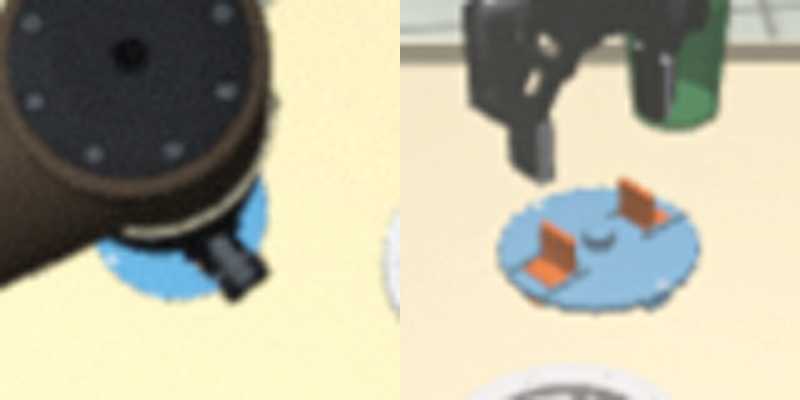

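The gripper is centred over the blue lid: the near fingertip is at crop (540,180), and the tabs are at (555,250) and (640,205), parallel to it.

Emit:
drive_tool(
  increments=[
    {"x":0,"y":0,"z":-1.5,"rx":0,"ry":0,"rz":0,"jaw":0.7},
    {"x":0,"y":0,"z":-1.5,"rx":0,"ry":0,"rz":0,"jaw":0.7},
    {"x":0,"y":0,"z":-1,"rx":0,"ry":0,"rz":0,"jaw":0.7},
    {"x":0,"y":0,"z":-0.6,"rx":0,"ry":0,"rz":0,"jaw":0.7},
    {"x":0,"y":0,"z":-0.5,"rx":0,"ry":0,"rz":0,"jaw":0.7},
    {"x":0,"y":0,"z":0,"rx":0,"ry":0,"rz":0,"jaw":0.7},
    {"x":0,"y":0,"z":0,"rx":0,"ry":0,"rz":0,"jaw":0.7},
  ],
)

```text
time: 3.47
position: [0.5145, 0.042, 0.0206]
tcp_rot: [-180.0, -0.0, -52.0]
ft_force: [0.3, -0.4, 0.8]
gripper_width: 0.851
grip_force: 0.0
```

Emit:
drive_tool(
  increments=[
    {"x":0,"y":0,"z":0,"rx":0,"ry":0,"rz":0,"jaw":0.5},
    {"x":0,"y":0,"z":0,"rx":0,"ry":0,"rz":0,"jaw":0.4},
    {"x":0,"y":0,"z":0,"rx":0,"ry":0,"rz":0,"jaw":0.3},
    {"x":0,"y":0,"z":0,"rx":0,"ry":0,"rz":0,"jaw":0.3},
  ],
)

```text
time: 3.8
position: [0.515, 0.0422, 0.0211]
tcp_rot: [-179.9, -0.0, -52.0]
ft_force: [0.1, 1.0, 4.7]
gripper_width: 0.651
grip_force: 3.9
```

Emit:
drive_tool(
  increments=[
    {"x":0,"y":0,"z":0.2,"rx":0,"ry":0,"rz":0,"jaw":0.3},
    {"x":0,"y":0,"z":0,"rx":0,"ry":0,"rz":0,"jaw":0.3},
  ],
)

```text
time: 3.97
position: [0.5142, 0.0419, 0.0225]
tcp_rot: [-180.0, 0.0, -52.0]
ft_force: [0.3, 0.7, -1.5]
gripper_width: 0.655
grip_force: 4.0
```

Emit:
drive_tool(
  increments=[
    {"x":0,"y":0,"z":0,"rx":0,"ry":0,"rz":0,"jaw":0.2},
    {"x":0,"y":0,"z":0,"rx":0,"ry":0,"rz":0,"jaw":0},
    {"x":0,"y":0,"z":0,"rx":0,"ry":0,"rz":0,"jaw":-0.3},
    {"x":0,"y":0,"z":0,"rx":0,"ry":0,"rz":0,"jaw":-0.3},
    {"x":0,"y":0,"z":0,"rx":0,"ry":0,"rz":0,"jaw":-0.3},
  ],
)

```text
time: 4.38
position: [0.514, 0.0418, 0.0229]
tcp_rot: [180.0, -0.0, -52.0]
ft_force: [-3.8, 0.2, 9.3]
gripper_width: 0.563
grip_force: 29.7
```

Emit:
drive_tool(
  increments=[
    {"x":0,"y":0,"z":0.3,"rx":0,"ry":0,"rz":0,"jaw":-0.3},
    {"x":0,"y":0,"z":0.7,"rx":0,"ry":0,"rz":0,"jaw":-0.3},
    {"x":0,"y":0,"z":1.5,"rx":0,"ry":0,"rz":0,"jaw":-0.3},
    {"x":0,"y":0,"z":2,"rx":0,"ry":0,"rz":0,"jaw":-0.3},
    {"x":0,"y":0,"z":2,"rx":0,"ry":0,"rz":0,"jaw":-0.3},
    {"x":0,"y":0,"z":2,"rx":0,"ry":0,"rz":0,"jaw":-0.3},
    {"x":0,"y":0,"z":0,"rx":0,"ry":0,"rz":0,"jaw":-0.3},
    {"x":0,"y":0,"z":0,"rx":0,"ry":0,"rz":0,"jaw":-0.3},
    {"x":0,"y":0,"z":0,"rx":0,"ry":0,"rz":0,"jaw":-0.3},
  ],
)

```text
time: 5.13
position: [0.5138, 0.0418, 0.1071]
tcp_rot: [180.0, 0.0, -52.0]
ft_force: [-0.4, -0.6, -1.2]
gripper_width: 0.559
grip_force: 32.2
```

Run:
```python
from h import *
print(telemetry.sense()['moment'])
a=camera('top');b=camera('side')
f=lambda i,u,v,w,h:cv2.resize(i[v:v+h,u:u+w,::-1],(400,int(400*h/w)),interpolation=cv2.INTER_CUBIC)
im=np.hstack([f(a['img'],275,150,80,80),f(b['img'],280,130,80,80)])
cv2.imwrite('pics/c3.png',np.clip(im*1.3,0,255).astype(np.uint8))
```

```text
[-0.05812695  0.04377516  0.01482931]
```

View pics/c3.png

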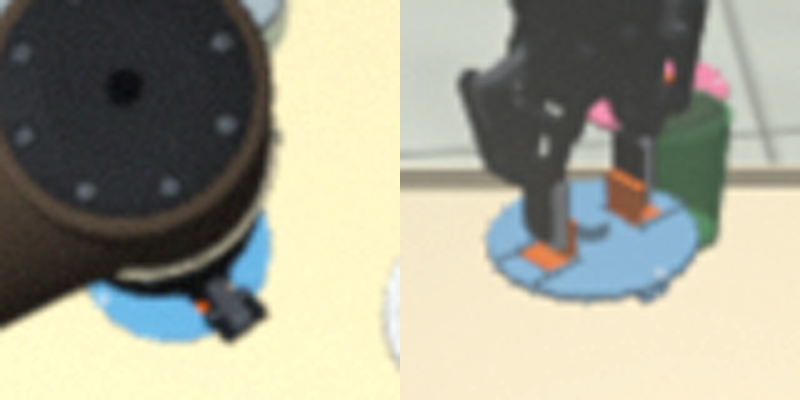

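The lid is held by both tabs and hangs level (side crop: disc from (490,240) to (697,235), tabs at (550,255) and (630,195)). Next I carry it over the mouth.

Emit:
drive_tool(
  increments=[
    {"x":-0.35,"y":-2.2,"z":0,"rx":0,"ry":0,"rz":3.15,"jaw":-0.3},
    {"x":-0.35,"y":-2.2,"z":0,"rx":0,"ry":0,"rz":3.15,"jaw":-0.3},
    {"x":-0.35,"y":-2.2,"z":0,"rx":0,"ry":0,"rz":3.15,"jaw":-0.3},
    {"x":-0.35,"y":-2.2,"z":0,"rx":0,"ry":0,"rz":3.15,"jaw":-0.3},
    {"x":-0.35,"y":-2.2,"z":0,"rx":0,"ry":0,"rz":3.15,"jaw":-0.3},
    {"x":-0.35,"y":-2.2,"z":0,"rx":0,"ry":0,"rz":3.15,"jaw":-0.3},
    {"x":-0.35,"y":-2.2,"z":0,"rx":0,"ry":0,"rz":3.15,"jaw":-0.3},
    {"x":-0.35,"y":-2.2,"z":0,"rx":0,"ry":0,"rz":3.15,"jaw":-0.3},
  ],
)

```text
time: 5.9
position: [0.4853, -0.1351, 0.1064]
tcp_rot: [179.9, 0.1, -26.6]
ft_force: [0.7, 0.2, -0.7]
gripper_width: 0.563
grip_force: 32.3
```

Emit:
drive_tool(
  increments=[
    {"x":0,"y":0,"z":-1,"rx":0,"ry":0,"rz":0,"jaw":-0.3},
    {"x":0,"y":0,"z":-1,"rx":0,"ry":0,"rz":0,"jaw":-0.3},
    {"x":0,"y":0,"z":-0.5,"rx":0,"ry":0,"rz":0,"jaw":-0.3},
    {"x":0,"y":0,"z":0,"rx":0,"ry":0,"rz":0,"jaw":-0.3},
    {"x":0,"y":0,"z":0,"rx":0,"ry":0,"rz":0,"jaw":-0.3},
    {"x":0,"y":0,"z":0,"rx":0,"ry":0,"rz":0,"jaw":-0.3},
  ],
)

```text
time: 6.4
position: [0.4866, -0.1335, 0.0823]
tcp_rot: [180.0, 0.0, -26.7]
ft_force: [-0.1, 0.3, -0.8]
gripper_width: 0.56
grip_force: 32.2
```

Run:
```python
from h import *
a=camera('top');b=camera('side')
f=lambda i,u,v,w,h,W=400:cv2.resize(i[v:v+h,u:u+w,::-1],(W,int(W*h/w)),interpolation=cv2.INTER_CUBIC)
im=np.hstack([f(a['img'],340,170,60,60),f(b['img'],280,212,70,70)])
cv2.imwrite('pics/c4.png',np.clip(im*1.3,0,255).astype(np.uint8))
s=telemetry.sense();print(s['position'],s['tcp_rot'],s['moment'],s['joints'])
```

```text
[ 0.48667744 -0.1336056   0.08263137] [-1.79985231e+02 -3.07991537e-02 -2.67378058e+01] [-0.05192788 -0.02041638 -0.03873775] [ 6.98902653e+00  1.33704171e+01 -3.16932394e+01  6.82393452e-03
 -4.49025277e+01  5.62683396e+01]
```

View pics/c4.png

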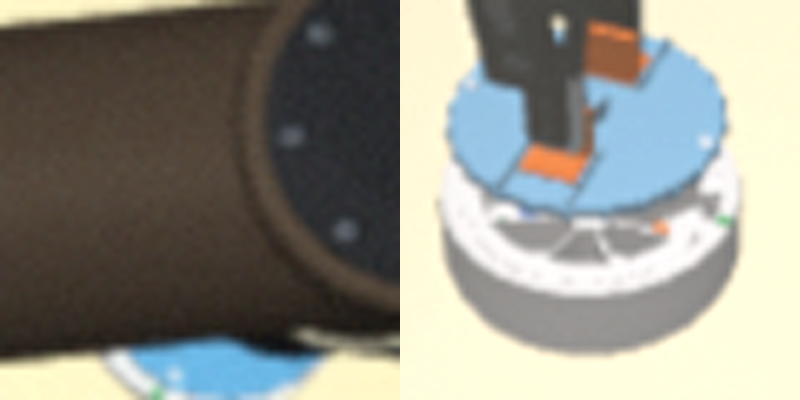

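Run:
```python
from h import *
C={n:camera(n) for n in('top','side')}
pk=[('side',(333.1,236.3)),('side',(291.85,226.5)),('top',(365.85,226.0))]
bias={'top':np.array([-.0007,.00025]),'side':np.array([.0007,-.00025])}
obs=[]
for n,(u,v) in pk:
    V=C[n]['img'].astype(float);r,c0=int(round(v))-2,int(round(u))-2;p=V[r:r+5,c0:c0+5,0];s=p-np.median(p);s[s<.4*s.max()]=0
    yy,xx=np.mgrid[:5,:5];q=((s*xx).sum()/s.sum()+c0,(s*yy).sum()/s.sum()+r);print(n,(u,v),np.round(q,1));obs.append((n,(u,v),q))
for k in (1,2):
  for z in (.076,.078,.080):
    P=[toplane(C[o[0]],o[k],z)[0]-bias[o[0]] for o in obs]
    d=P[0]-P[1];print(k,z,'side mid',((P[0]+P[1])/2).round(4),np.hypot(*d).round(4),np.degrees(np.arctan2(d[1],d[0])).round(1),'topdot',P[2].round(4), 'side dot1',P[1].round(4))
# side blue outline
c=C['side'];im=c['img'].astype(int);m=np.zeros(im.shape[:2],np.uint8);m[215:252,285:345]=(im[...,2]-im[...,0]>25)[215:252,285:345]
k=max(cv2.findContours(m,cv2.RETR_EXTERNAL,cv2.CHAIN_APPROX_NONE)[0],key=len)[:,0]
for z in(.076,.078,.080):
    P=toplane(c,k,z)-bias['side'];s=np.array([.487,-.134]);far=np.abs(np.hypot(*(P-s).T)-.051)<.008
    r,e=circ(P[far],.052-.0008,s);print('disc',z,r.round(4),e,far.sum())
W=cloud(c);mm=m>0;print('depth z',np.percentile(W[mm][:,2],[20,50,80]).round(4))
```

```text
side (333.1, 236.3) [333.1 236.4]
side (291.85, 226.5) [290.4 224.4]
top (365.85, 226.0) [365.5 226.9]
1 0.076 side mid [ 0.4857 -0.1311] 0.0949 -25.7 topdot [ 0.443  -0.1137] side dot1 [ 0.443  -0.1105]
1 0.078 side mid [ 0.4856 -0.1334] 0.0946 -25.7 topdot [ 0.4429 -0.1134] side dot1 [ 0.443  -0.1129]
1 0.08 side mid [ 0.4855 -0.1357] 0.0942 -25.7 topdot [ 0.4428 -0.1132] side dot1 [ 0.4431 -0.1153]
2 0.076 side mid [ 0.4843 -0.1275] 0.1011 -28.9 topdot [ 0.4406 -0.1127] side dot1 [ 0.44   -0.1031]
2 0.078 side mid [ 0.4842 -0.1298] 0.1007 -28.9 topdot [ 0.4405 -0.1125] side dot1 [ 0.4401 -0.1055]
2 0.08 side mid [ 0.4841 -0.1321] 0.1004 -28.9 topdot [ 0.4404 -0.1123] side dot1 [ 0.4402 -0.1079]
disc 0.076 [ 0.4861 -0.1336] 0.029153511113986966 96
disc 0.078 [ 0.486  -0.1358] 0.030558263647711966 95
disc 0.08 [ 0.486  -0.1375] 0.031752891245945304 97
depth z [0.0769 0.0778 0.0788]
```

The picture shows the lid over the mouth. Its dots at side crop (706,141) and (470,85) put its centre at about (0.4857, -0.134), which is within 1 mm and 1° of the mouth. I now lower it gently.

Emit:
drive_tool(
  increments=[
    {"x":0,"y":0,"z":-0.8,"rx":0,"ry":0,"rz":0,"jaw":-0.3},
    {"x":0,"y":0,"z":-0.8,"rx":0,"ry":0,"rz":0,"jaw":-0.3},
    {"x":0,"y":0,"z":-0.4,"rx":0,"ry":0,"rz":0,"jaw":-0.3},
    {"x":0,"y":0,"z":-0.2,"rx":0,"ry":0,"rz":0,"jaw":-0.3},
    {"x":0,"y":0,"z":-0.1,"rx":0,"ry":0,"rz":0,"jaw":-0.3},
    {"x":0,"y":0,"z":0,"rx":0,"ry":0,"rz":0,"jaw":-0.3},
  ],
)

```text
time: 7.1
position: [0.4861, -0.1341, 0.0589]
tcp_rot: [180.0, 0.0, -26.8]
ft_force: [-0.2, -0.6, -0.7]
gripper_width: 0.559
grip_force: 32.2
```

Emit:
drive_tool(
  increments=[
    {"x":0,"y":0,"z":-0.1,"rx":0,"ry":0,"rz":0,"jaw":-0.3},
    {"x":0,"y":0,"z":-0.1,"rx":0,"ry":0,"rz":0,"jaw":-0.3},
    {"x":0,"y":0,"z":0,"rx":0,"ry":0,"rz":0,"jaw":-0.3},
  ],
)

```text
time: 7.35
position: [0.4863, -0.1341, 0.0573]
tcp_rot: [-180.0, -0.0, -26.8]
ft_force: [-0.2, 0.3, -2.0]
gripper_width: 0.559
grip_force: 32.2
```

Emit:
drive_tool(
  increments=[
    {"x":0,"y":0,"z":-0.1,"rx":0,"ry":0,"rz":0,"jaw":-0.3},
    {"x":0,"y":0,"z":-0.1,"rx":0,"ry":0,"rz":0,"jaw":-0.3},
    {"x":0,"y":0,"z":0,"rx":0,"ry":0,"rz":0,"jaw":-0.3},
  ],
)

```text
time: 7.6
position: [0.4862, -0.1341, 0.0552]
tcp_rot: [180.0, 0.0, -26.8]
ft_force: [-0.1, 0.0, -0.8]
gripper_width: 0.558
grip_force: 32.2
```

Emit:
drive_tool(
  increments=[
    {"x":0,"y":0,"z":-0.1,"rx":0,"ry":0,"rz":0,"jaw":-0.3},
    {"x":0,"y":0,"z":-0.1,"rx":0,"ry":0,"rz":0,"jaw":-0.3},
    {"x":0,"y":0,"z":0,"rx":0,"ry":0,"rz":0,"jaw":-0.3},
  ],
)

```text
time: 7.85
position: [0.4862, -0.1341, 0.0531]
tcp_rot: [180.0, 0.0, -26.8]
ft_force: [0.4, -0.2, -0.8]
gripper_width: 0.559
grip_force: 32.2
```

Emit:
drive_tool(
  increments=[
    {"x":0,"y":0,"z":-0.05,"rx":0,"ry":0,"rz":0,"jaw":-0.3},
    {"x":0,"y":0,"z":-0.05,"rx":0,"ry":0,"rz":0,"jaw":-0.3},
    {"x":0,"y":0,"z":0,"rx":0,"ry":0,"rz":0,"jaw":-0.3},
  ],
)

```text
time: 8.1
position: [0.4862, -0.1341, 0.0522]
tcp_rot: [180.0, 0.0, -26.8]
ft_force: [0.3, 0.4, -1.2]
gripper_width: 0.565
grip_force: 32.2
```

Emit:
drive_tool(
  increments=[
    {"x":0,"y":0,"z":-0.05,"rx":0,"ry":0,"rz":0,"jaw":-0.3},
    {"x":0,"y":0,"z":0,"rx":0,"ry":0,"rz":0,"jaw":-0.3},
  ],
)

```text
time: 8.27
position: [0.4862, -0.1341, 0.0517]
tcp_rot: [180.0, 0.0, -26.8]
ft_force: [0.3, 0.0, -0.7]
gripper_width: 0.557
grip_force: 32.2
```

Emit:
drive_tool(
  increments=[
    {"x":0,"y":0,"z":-0.05,"rx":0,"ry":0,"rz":0,"jaw":-0.3},
    {"x":0,"y":0,"z":0,"rx":0,"ry":0,"rz":0,"jaw":-0.3},
  ],
)

```text
time: 8.43
position: [0.4863, -0.1341, 0.0515]
tcp_rot: [180.0, -0.0, -26.8]
ft_force: [0.1, 0.8, 0.9]
gripper_width: 0.565
grip_force: 32.9
```

Emit:
drive_tool(
  increments=[
    {"x":0,"y":0,"z":0.05,"rx":0,"ry":0,"rz":-2,"jaw":-0.3},
    {"x":0,"y":0,"z":0,"rx":0,"ry":0,"rz":-2,"jaw":-0.3},
    {"x":0,"y":0,"z":0,"rx":0,"ry":0,"rz":-2,"jaw":-0.3},
    {"x":0,"y":0,"z":0,"rx":0,"ry":0,"rz":-2,"jaw":-0.3},
    {"x":0,"y":0,"z":0,"rx":0,"ry":0,"rz":0,"jaw":-0.3},
  ],
)

```text
time: 8.85
position: [0.4863, -0.1341, 0.0517]
tcp_rot: [-180.0, 0.0, -34.9]
ft_force: [0.7, -0.2, -0.8]
gripper_width: 0.557
grip_force: 32.2
```

```bash
python3 -c "
from h import *
s=telemetry.sense();print(s['moment'],s['ft_force'],s['position'],s['tcp_rot'])"
```

```text
[-0.02132564  0.00401962 -0.01055468] [ 0.68218103 -0.24933923 -0.80899498] [ 0.48625007 -0.13405908  0.05173969] [-1.79997767e+02  1.24716809e-03 -3.48748939e+01]
```

Emit:
drive_tool(
  increments=[
    {"x":0,"y":0,"z":0,"rx":0,"ry":0,"rz":-2,"jaw":-0.3},
    {"x":0,"y":0,"z":0,"rx":0,"ry":0,"rz":-2,"jaw":-0.3},
    {"x":0,"y":0,"z":0,"rx":0,"ry":0,"rz":-2,"jaw":-0.3},
    {"x":0,"y":0,"z":0,"rx":0,"ry":0,"rz":-2,"jaw":-0.3},
    {"x":0,"y":0,"z":0,"rx":0,"ry":0,"rz":-2,"jaw":-0.3},
    {"x":0,"y":0,"z":0,"rx":0,"ry":0,"rz":-2,"jaw":-0.3},
    {"x":0,"y":0,"z":0,"rx":0,"ry":0,"rz":-2,"jaw":-0.3},
    {"x":0,"y":0,"z":0,"rx":0,"ry":0,"rz":-2,"jaw":-0.3},
    {"x":0,"y":0,"z":0,"rx":0,"ry":0,"rz":0,"jaw":-0.3},
  ],
)

```text
time: 9.6
position: [0.4862, -0.1341, 0.0517]
tcp_rot: [180.0, 0.0, -50.8]
ft_force: [0.2, -1.3, -1.4]
gripper_width: 0.558
grip_force: 32.2
```

```bash
cat > q.py <<'E'
from h import *
s=telemetry.sense();print(s['time'],'M',s['moment'].round(3),'F',s['ft_force'].round(2),s['position'].round(4),s['tcp_rot'].round(2),s['joint_torque'][5],s['gripper_width'])
E
python3 q.py
```

```text
9.6 M [-0.005  0.005  0.035] F [ 0.2  -1.34 -1.4 ] [ 0.4862 -0.1341  0.0517] [180.     0.   -50.81] -0.6396654434502125 0.5584803357699296
```

Emit:
drive_tool(
  increments=[
    {"x":0,"y":0,"z":0,"rx":0,"ry":0,"rz":-1,"jaw":-0.3},
    {"x":0,"y":0,"z":0,"rx":0,"ry":0,"rz":-1,"jaw":-0.3},
    {"x":0,"y":0,"z":0,"rx":0,"ry":0,"rz":0,"jaw":-0.3},
    {"x":0,"y":0,"z":0,"rx":0,"ry":0,"rz":0,"jaw":-0.3},
  ],
  newtons=20,
)

```text
time: 9.93
position: [0.4862, -0.1341, 0.0518]
tcp_rot: [180.0, 0.0, -52.8]
ft_force: [1.3, -0.6, -1.5]
gripper_width: 0.559
grip_force: 32.2
```

```bash
python3 q.py
```

```text
9.9333 M [ 0.021 -0.057  0.019] F [ 1.29 -0.6  -1.48] [ 0.4862 -0.1341  0.0518] [180.     0.   -52.75] -0.09348522406071424 0.5593300815807302
```

Emit:
drive_tool(
  increments=[
    {"x":0,"y":0,"z":0,"rx":0,"ry":0,"rz":-0.5,"jaw":-0.3},
    {"x":0,"y":0,"z":0,"rx":0,"ry":0,"rz":-0.5,"jaw":-0.3},
    {"x":0,"y":0,"z":0,"rx":0,"ry":0,"rz":-0.5,"jaw":-0.3},
    {"x":0,"y":0,"z":0,"rx":0,"ry":0,"rz":0,"jaw":-0.3},
  ],
)

```text
time: 10.27
position: [0.4863, -0.1341, 0.0518]
tcp_rot: [180.0, -0.0, -54.3]
ft_force: [-0.4, -0.4, -0.7]
gripper_width: 0.564
grip_force: 32.2
```

```bash
python3 q.py
```

```text
10.2667 M [-0.048 -0.02  -0.012] F [-0.43 -0.42 -0.69] [ 0.4863 -0.1341  0.0518] [180.    -0.   -54.32] -0.15241117682307959 0.5639348859006263
```

Emit:
drive_tool(
  increments=[
    {"x":0,"y":0,"z":0,"rx":0,"ry":0,"rz":-0.5,"jaw":-0.35},
    {"x":0,"y":0,"z":0,"rx":0,"ry":0,"rz":-0.5,"jaw":-0.35},
    {"x":0,"y":0,"z":0,"rx":0,"ry":0,"rz":-0.5,"jaw":-0.35},
    {"x":0,"y":0,"z":0,"rx":0,"ry":0,"rz":0,"jaw":-0.35},
  ],
  newtons=20,
)

```text
time: 10.6
position: [0.4862, -0.1341, 0.0518]
tcp_rot: [180.0, 0.0, -55.8]
ft_force: [-0.2, 0.1, -1.8]
gripper_width: 0.559
grip_force: 32.2
```

```bash
python3 q.py
```

```text
10.6 M [-0.018  0.032  0.025] F [-0.24  0.15 -1.8 ] [ 0.4862 -0.1341  0.0518] [180.     0.   -55.83] -0.15531362034380436 0.5593371484006944
```

Emit:
drive_tool(
  increments=[
    {"x":0,"y":0,"z":0,"rx":0,"ry":0,"rz":-0.5,"jaw":-0.3},
    {"x":0,"y":0,"z":0,"rx":0,"ry":0,"rz":-0.5,"jaw":-0.3},
    {"x":0,"y":0,"z":0,"rx":0,"ry":0,"rz":0,"jaw":-0.3},
  ],
)

```text
time: 10.85
position: [0.4863, -0.1341, 0.0518]
tcp_rot: [-180.0, 0.0, -56.8]
ft_force: [0.1, -0.2, -1.3]
gripper_width: 0.559
grip_force: 32.2
```

```bash
python3 q.py
```

```text
10.85 M [-0.076 -0.024  0.043] F [ 0.15 -0.25 -1.3 ] [ 0.4863 -0.1341  0.0518] [-180.      0.    -56.83] -0.14799049124121666 0.5593192213430038
```

Emit:
drive_tool(
  increments=[
    {"x":0,"y":0,"z":0,"rx":0,"ry":0,"rz":-0.5,"jaw":-0.3},
    {"x":0,"y":0,"z":0,"rx":0,"ry":0,"rz":-0.5,"jaw":-0.3},
    {"x":0,"y":0,"z":0,"rx":0,"ry":0,"rz":-0.5,"jaw":-0.3},
    {"x":0,"y":0,"z":0,"rx":0,"ry":0,"rz":0,"jaw":-0.3},
  ],
)

```text
time: 11.18
position: [0.4862, -0.1341, 0.0518]
tcp_rot: [180.0, 0.0, -58.3]
ft_force: [0.6, 0.7, -1.2]
gripper_width: 0.559
grip_force: 32.2
```

```bash
python3 q.py
```

```text
11.1833 M [-0.064  0.005 -0.02 ] F [ 0.59  0.68 -1.16] [ 0.4862 -0.1341  0.0518] [180.     0.   -58.33] -0.1558090467005968 0.559429211350609
```

Emit:
drive_tool(
  increments=[
    {"x":0,"y":0,"z":0,"rx":0,"ry":0,"rz":-0.5,"jaw":-0.3},
    {"x":0,"y":0,"z":0,"rx":0,"ry":0,"rz":-0.5,"jaw":-0.3},
    {"x":0,"y":0,"z":0,"rx":0,"ry":0,"rz":-0.5,"jaw":-0.3},
    {"x":0,"y":0,"z":0,"rx":0,"ry":0,"rz":0,"jaw":-0.3},
  ],
)

```text
time: 11.52
position: [0.4863, -0.1341, 0.0518]
tcp_rot: [180.0, 0.0, -59.8]
ft_force: [0.7, -0.5, -1.0]
gripper_width: 0.557
grip_force: 32.2
```

```bash
python3 q.py
```

```text
11.5167 M [ 0.004 -0.035  0.005] F [ 0.67 -0.48 -1.03] [ 0.4863 -0.1341  0.0518] [180.     0.   -59.83] -0.15567592810839415 0.5571811384474965
```

Emit:
drive_tool(
  increments=[
    {"x":0,"y":0,"z":0,"rx":0,"ry":0,"rz":-0.5,"jaw":-0.3},
    {"x":0,"y":0,"z":0,"rx":0,"ry":0,"rz":-0.5,"jaw":-0.3},
    {"x":0,"y":0,"z":0,"rx":0,"ry":0,"rz":-0.5,"jaw":-0.3},
    {"x":0,"y":0,"z":0,"rx":0,"ry":0,"rz":0,"jaw":-0.3},
  ],
)

```text
time: 11.85
position: [0.4862, -0.1341, 0.0518]
tcp_rot: [180.0, 0.0, -61.3]
ft_force: [0.1, -0.4, -1.0]
gripper_width: 0.562
grip_force: 32.2
```

```bash
python3 q.py
```

```text
11.85 M [-0.    -0.005  0.076] F [ 0.12 -0.43 -1.  ] [ 0.4862 -0.1341  0.0518] [180.     0.   -61.33] -0.15570193994790316 0.5616470699169798
```

Emit:
drive_tool(
  increments=[
    {"x":0,"y":0,"z":0,"rx":0,"ry":0,"rz":-0.5,"jaw":-0.3},
    {"x":0,"y":0,"z":0,"rx":0,"ry":0,"rz":-0.5,"jaw":-0.3},
    {"x":0,"y":0,"z":0,"rx":0,"ry":0,"rz":-0.5,"jaw":-0.3},
    {"x":0,"y":0,"z":0,"rx":0,"ry":0,"rz":0,"jaw":-0.3},
  ],
)

```text
time: 12.18
position: [0.4863, -0.1341, 0.0518]
tcp_rot: [-180.0, 0.0, -62.8]
ft_force: [-0.2, 0.7, -1.5]
gripper_width: 0.554
grip_force: 32.2
```

```bash
python3 q.py
```

```text
12.1833 M [-0.046 -0.019 -0.028] F [-0.2   0.71 -1.51] [ 0.4863 -0.1341  0.0518] [-180.      0.    -62.83] -0.15565747395157814 0.5538934738652552
```

Emit:
drive_tool(
  increments=[
    {"x":0,"y":0,"z":0,"rx":0,"ry":0,"rz":-0.5,"jaw":-0.3},
    {"x":0,"y":0,"z":0,"rx":0,"ry":0,"rz":-0.5,"jaw":-0.3},
    {"x":0,"y":0,"z":0,"rx":0,"ry":0,"rz":-0.5,"jaw":-0.3},
    {"x":0,"y":0,"z":0,"rx":0,"ry":0,"rz":0,"jaw":-0.3},
  ],
)

```text
time: 12.52
position: [0.4863, -0.1341, 0.0518]
tcp_rot: [-180.0, -0.0, -64.3]
ft_force: [0.1, 0.5, -0.4]
gripper_width: 0.559
grip_force: 32.2
```

```bash
python3 q.py
```

```text
12.5167 M [-0.012  0.014 -0.008] F [ 0.14  0.55 -0.4 ] [ 0.4863 -0.1341  0.0518] [-180.     -0.    -64.33] -0.15575745608657598 0.5593894103945971
```

Emit:
drive_tool(
  increments=[
    {"x":0,"y":0,"z":0,"rx":0,"ry":0,"rz":-0.5,"jaw":-0.3},
    {"x":0,"y":0,"z":0,"rx":0,"ry":0,"rz":-0.5,"jaw":-0.3},
    {"x":0,"y":0,"z":0,"rx":0,"ry":0,"rz":-0.5,"jaw":-0.3},
    {"x":0,"y":0,"z":0,"rx":0,"ry":0,"rz":0,"jaw":-0.3},
  ],
)

```text
time: 12.85
position: [0.4862, -0.1341, 0.0518]
tcp_rot: [180.0, 0.0, -65.8]
ft_force: [-0.3, -0.4, -0.3]
gripper_width: 0.561
grip_force: 32.2
```

```bash
python3 q.py
```

```text
12.85 M [-0.034 -0.044  0.002] F [-0.34 -0.44 -0.31] [ 0.4862 -0.1341  0.0518] [180.     0.   -65.83] -0.15572433359920979 0.5613707538710376
```

Emit:
drive_tool(
  increments=[
    {"x":0,"y":0,"z":0,"rx":0,"ry":0,"rz":-0.5,"jaw":-0.3},
    {"x":0,"y":0,"z":0,"rx":0,"ry":0,"rz":-0.5,"jaw":-0.3},
    {"x":0,"y":0,"z":0,"rx":0,"ry":0,"rz":-0.5,"jaw":-0.3},
    {"x":0,"y":0,"z":0,"rx":0,"ry":0,"rz":0,"jaw":-0.3},
  ],
)

```text
time: 13.18
position: [0.4862, -0.1341, 0.0518]
tcp_rot: [180.0, 0.0, -67.3]
ft_force: [0.4, -0.2, -1.3]
gripper_width: 0.558
grip_force: 32.2
```

```bash
python3 q.py
```

```text
13.1833 M [-0.055 -0.045 -0.044] F [ 0.41 -0.23 -1.3 ] [ 0.4862 -0.1341  0.0518] [180.     0.   -67.33] -0.1557953841984272 0.5579996648596551
```

Emit:
drive_tool(
  increments=[
    {"x":0,"y":0,"z":0,"rx":0,"ry":0,"rz":-0.5,"jaw":-0.3},
    {"x":0,"y":0,"z":0,"rx":0,"ry":0,"rz":-0.5,"jaw":-0.3},
    {"x":0,"y":0,"z":0,"rx":0,"ry":0,"rz":-0.5,"jaw":-0.3},
    {"x":0,"y":0,"z":0,"rx":0,"ry":0,"rz":0,"jaw":-0.3},
  ],
)

```text
time: 13.52
position: [0.4862, -0.1341, 0.0518]
tcp_rot: [180.0, 0.0, -68.8]
ft_force: [-0.0, -0.3, -1.2]
gripper_width: 0.56
grip_force: 32.2
```

```bash
python3 q.py
```

```text
13.5167 M [0.022 0.01  0.02 ] F [-0.   -0.29 -1.23] [ 0.4862 -0.1341  0.0518] [180.     0.   -68.83] -0.15570245683193207 0.5601091970852472
```

Emit:
drive_tool(
  increments=[
    {"x":0,"y":0,"z":0,"rx":0,"ry":0,"rz":-0.5,"jaw":-0.3},
    {"x":0,"y":0,"z":0,"rx":0,"ry":0,"rz":-0.5,"jaw":-0.3},
    {"x":0,"y":0,"z":0,"rx":0,"ry":0,"rz":-0.5,"jaw":-0.3},
    {"x":0,"y":0,"z":0,"rx":0,"ry":0,"rz":0,"jaw":-0.3},
  ],
)

```text
time: 13.85
position: [0.4863, -0.1341, 0.0518]
tcp_rot: [-180.0, 0.0, -70.3]
ft_force: [-0.1, 0.1, -0.3]
gripper_width: 0.567
grip_force: 32.2
```

```bash
python3 q.py
```

```text
13.85 M [ 0.01   0.003 -0.042] F [-0.08  0.08 -0.29] [ 0.4863 -0.1341  0.0518] [-180.      0.    -70.33] -0.1557348808273673 0.5666162332046555
```

Emit:
drive_tool(
  increments=[
    {"x":0,"y":0,"z":0,"rx":0,"ry":0,"rz":-0.5,"jaw":-0.3},
    {"x":0,"y":0,"z":0,"rx":0,"ry":0,"rz":-0.5,"jaw":-0.3},
    {"x":0,"y":0,"z":0,"rx":0,"ry":0,"rz":-0.5,"jaw":-0.3},
    {"x":0,"y":0,"z":0,"rx":0,"ry":0,"rz":0,"jaw":-0.3},
  ],
)

```text
time: 14.18
position: [0.4863, -0.1341, 0.0518]
tcp_rot: [180.0, -0.0, -71.8]
ft_force: [1.0, -0.5, -0.8]
gripper_width: 0.558
grip_force: 32.2
```

```bash
python3 q.py
```

```text
14.1833 M [-0.049  0.007  0.013] F [ 1.01 -0.46 -0.85] [ 0.4863 -0.1341  0.0518] [180.    -0.   -71.83] -0.15572814736515284 0.5577164705753765
```

Emit:
drive_tool(
  increments=[
    {"x":0,"y":0,"z":0,"rx":0,"ry":0,"rz":-0.5,"jaw":-0.3},
    {"x":0,"y":0,"z":0,"rx":0,"ry":0,"rz":-0.5,"jaw":-0.3},
    {"x":0,"y":0,"z":0,"rx":0,"ry":0,"rz":-0.5,"jaw":-0.3},
    {"x":0,"y":0,"z":0,"rx":0,"ry":0,"rz":0,"jaw":-0.3},
  ],
)

```text
time: 14.52
position: [0.4863, -0.1341, 0.0518]
tcp_rot: [-180.0, 0.0, -73.3]
ft_force: [-0.1, 0.3, -1.5]
gripper_width: 0.56
grip_force: 32.2
```

```bash
python3 q.py
```

```text
14.5167 M [-0.039 -0.02   0.015] F [-0.07  0.3  -1.47] [ 0.4863 -0.1341  0.0518] [-180.      0.    -73.33] -0.1557169435545802 0.5604945486294031
```

Emit:
drive_tool(
  increments=[
    {"x":0,"y":0,"z":0,"rx":0,"ry":0,"rz":-0.5,"jaw":-0.3},
    {"x":0,"y":0,"z":0,"rx":0,"ry":0,"rz":-0.5,"jaw":-0.3},
    {"x":0,"y":0,"z":0,"rx":0,"ry":0,"rz":-0.5,"jaw":-0.3},
    {"x":0,"y":0,"z":0,"rx":0,"ry":0,"rz":0,"jaw":-0.3},
  ],
)

```text
time: 14.85
position: [0.4863, -0.1341, 0.0518]
tcp_rot: [180.0, 0.0, -74.8]
ft_force: [-0.3, 0.0, -0.4]
gripper_width: 0.558
grip_force: 32.2
```

```bash
python3 q.py
```

```text
14.85 M [-0.07  -0.003 -0.032] F [-0.27  0.01 -0.43] [ 0.4863 -0.1341  0.0518] [180.     0.   -74.83] -0.15571012627333403 0.5584566414841458
```

Emit:
drive_tool(
  increments=[
    {"x":0,"y":0,"z":0,"rx":0,"ry":0,"rz":-0.5,"jaw":-0.3},
    {"x":0,"y":0,"z":0,"rx":0,"ry":0,"rz":-0.5,"jaw":-0.3},
    {"x":0,"y":0,"z":0,"rx":0,"ry":0,"rz":-0.5,"jaw":-0.3},
    {"x":0,"y":0,"z":0,"rx":0,"ry":0,"rz":0,"jaw":-0.3},
  ],
)

```text
time: 15.18
position: [0.4863, -0.1341, 0.0518]
tcp_rot: [-180.0, 0.0, -76.3]
ft_force: [1.2, 0.6, -0.7]
gripper_width: 0.556
grip_force: 32.2
```

```bash
python3 q.py
```

```text
15.1833 M [-0.044 -0.029  0.002] F [ 1.25  0.65 -0.68] [ 0.4863 -0.1341  0.0518] [-180.      0.    -76.33] -0.1556506147608161 0.5562556308096899
```

Emit:
drive_tool(
  increments=[
    {"x":0,"y":0,"z":0,"rx":0,"ry":0,"rz":-0.5,"jaw":-0.3},
    {"x":0,"y":0,"z":0,"rx":0,"ry":0,"rz":-0.5,"jaw":-0.3},
    {"x":0,"y":0,"z":0,"rx":0,"ry":0,"rz":-0.5,"jaw":-0.3},
    {"x":0,"y":0,"z":0,"rx":0,"ry":0,"rz":0,"jaw":-0.3},
  ],
)

```text
time: 15.52
position: [0.4863, -0.1341, 0.0518]
tcp_rot: [180.0, -0.0, -77.8]
ft_force: [1.4, -0.7, -0.0]
gripper_width: 0.559
grip_force: 32.2
```

```bash
python3 q.py
```

```text
15.5167 M [ 0.017 -0.043  0.052] F [ 1.38 -0.71 -0.03] [ 0.4863 -0.1341  0.0518] [180.    -0.   -77.83] -0.15570743009448051 0.5592900529647908
```

Emit:
drive_tool(
  increments=[
    {"x":0,"y":0,"z":0,"rx":0,"ry":0,"rz":-0.5,"jaw":-0.3},
    {"x":0,"y":0,"z":0,"rx":0,"ry":0,"rz":-0.5,"jaw":-0.3},
    {"x":0,"y":0,"z":0,"rx":0,"ry":0,"rz":-0.5,"jaw":-0.3},
    {"x":0,"y":0,"z":0,"rx":0,"ry":0,"rz":0,"jaw":-0.3},
  ],
)

```text
time: 15.85
position: [0.4863, -0.1341, 0.0518]
tcp_rot: [180.0, 0.0, -79.3]
ft_force: [-0.1, -0.7, -1.4]
gripper_width: 0.56
grip_force: 32.2
```

```bash
python3 q.py
```

```text
15.85 M [ 0.014 -0.033  0.007] F [-0.11 -0.72 -1.38] [ 0.4863 -0.1341  0.0518] [180.     0.   -79.33] -0.15566937625408173 0.5600299371051904
```

Emit:
drive_tool(
  increments=[
    {"x":0,"y":0,"z":0,"rx":0,"ry":0,"rz":-0.5,"jaw":-0.3},
    {"x":0,"y":0,"z":0,"rx":0,"ry":0,"rz":-0.5,"jaw":-0.3},
    {"x":0,"y":0,"z":0,"rx":0,"ry":0,"rz":-0.5,"jaw":-0.3},
    {"x":0,"y":0,"z":0,"rx":0,"ry":0,"rz":0,"jaw":-0.3},
  ],
)

```text
time: 16.18
position: [0.4863, -0.1341, 0.0518]
tcp_rot: [-180.0, 0.0, -80.8]
ft_force: [-1.0, 0.0, -1.1]
gripper_width: 0.56
grip_force: 32.2
```

```bash
python3 q.py
```

```text
16.1833 M [0.028 0.044 0.024] F [-1.01  0.02 -1.11] [ 0.4863 -0.1341  0.0518] [-180.      0.    -80.83] -0.1556965336203575 0.5604729365932785
```

Emit:
drive_tool(
  increments=[
    {"x":0,"y":0,"z":0,"rx":0,"ry":0,"rz":-0.5,"jaw":-0.3},
    {"x":0,"y":0,"z":0,"rx":0,"ry":0,"rz":-0.5,"jaw":-0.3},
    {"x":0,"y":0,"z":0,"rx":0,"ry":0,"rz":-0.5,"jaw":-0.3},
    {"x":0,"y":0,"z":0,"rx":0,"ry":0,"rz":0,"jaw":-0.3},
  ],
)

```text
time: 16.52
position: [0.4863, -0.1341, 0.0518]
tcp_rot: [-180.0, -0.0, -82.3]
ft_force: [0.6, 0.1, -0.9]
gripper_width: 0.559
grip_force: 32.2
```

```bash
python3 q.py
```

```text
16.5167 M [-0.013  0.01  -0.037] F [ 0.58  0.07 -0.94] [ 0.4863 -0.1341  0.0518] [-180.     -0.    -82.33] -0.1557676400989294 0.5594331565231244
```

Emit:
drive_tool(
  increments=[
    {"x":0,"y":0,"z":0,"rx":0,"ry":0,"rz":-0.5,"jaw":-0.3},
    {"x":0,"y":0,"z":0,"rx":0,"ry":0,"rz":-0.5,"jaw":-0.3},
    {"x":0,"y":0,"z":0,"rx":0,"ry":0,"rz":-0.5,"jaw":-0.3},
    {"x":0,"y":0,"z":0,"rx":0,"ry":0,"rz":0,"jaw":-0.3},
  ],
)

```text
time: 16.85
position: [0.4863, -0.1341, 0.0518]
tcp_rot: [-180.0, 0.0, -83.8]
ft_force: [0.5, 0.1, 0.0]
gripper_width: 0.561
grip_force: 32.2
```

```bash
python3 q.py
```

```text
16.85 M [-0.068 -0.002 -0.02 ] F [0.5  0.15 0.  ] [ 0.4863 -0.1341  0.0518] [-180.      0.    -83.83] -0.15570863150060177 0.5610111235069619
```

Emit:
drive_tool(
  increments=[
    {"x":0,"y":0,"z":0,"rx":0,"ry":0,"rz":-0.5,"jaw":-0.3},
    {"x":0,"y":0,"z":0,"rx":0,"ry":0,"rz":-0.5,"jaw":-0.3},
    {"x":0,"y":0,"z":0,"rx":0,"ry":0,"rz":-0.5,"jaw":-0.3},
    {"x":0,"y":0,"z":0,"rx":0,"ry":0,"rz":0,"jaw":-0.3},
  ],
)

```text
time: 17.18
position: [0.4863, -0.1341, 0.0518]
tcp_rot: [-180.0, 0.0, -85.3]
ft_force: [-0.6, -0.0, -0.6]
gripper_width: 0.561
grip_force: 32.2
```

```bash
python3 q.py
```

```text
17.1833 M [-0.009 -0.006 -0.032] F [-0.58 -0.02 -0.58] [ 0.4863 -0.1341  0.0518] [-180.      0.    -85.33] -0.15578466933220625 0.5613325450324866
```

Emit:
drive_tool(
  increments=[
    {"x":0,"y":0,"z":0,"rx":0,"ry":0,"rz":-0.5,"jaw":-0.3},
    {"x":0,"y":0,"z":0,"rx":0,"ry":0,"rz":-0.5,"jaw":-0.3},
    {"x":0,"y":0,"z":0,"rx":0,"ry":0,"rz":-0.5,"jaw":-0.3},
    {"x":0,"y":0,"z":0,"rx":0,"ry":0,"rz":0,"jaw":-0.3},
  ],
)

```text
time: 17.52
position: [0.4866, -0.1341, 0.0519]
tcp_rot: [-180.0, -0.0, -86.8]
ft_force: [1.5, -0.5, -1.4]
gripper_width: 0.563
grip_force: 32.2
```

```bash
python3 q.py
```

```text
17.5167 M [-0.06  -0.337  0.006] F [ 1.55 -0.45 -1.41] [ 0.4866 -0.1341  0.0519] [-179.96   -0.    -86.82] -0.18839295487850904 0.5628732275071711
```

Emit:
drive_tool(
  increments=[
    {"x":0,"y":0,"z":0,"rx":0,"ry":0,"rz":-0.3,"jaw":-0.3},
    {"x":0,"y":0,"z":0,"rx":0,"ry":0,"rz":0,"jaw":-0.3},
    {"x":0,"y":0,"z":0,"rx":0,"ry":0,"rz":0,"jaw":-0.3},
  ],
)

```text
time: 17.77
position: [0.4867, -0.1341, 0.0519]
tcp_rot: [-180.0, -0.0, -87.1]
ft_force: [1.9, 0.5, -1.8]
gripper_width: 0.563
grip_force: 32.1
```

```bash
python3 q.py
```

```text
17.7667 M [-0.159 -0.67   0.103] F [ 1.95  0.47 -1.81] [ 0.4867 -0.1341  0.0519] [-1.7996e+02 -1.0000e-02 -8.7070e+01] -0.10979577200487256 0.5634853866283243
```

Emit:
drive_tool(
  increments=[
    {"x":0,"y":0,"z":0,"rx":0,"ry":0,"rz":-0.4,"jaw":-0.3},
    {"x":0,"y":0,"z":0,"rx":0,"ry":0,"rz":-0.4,"jaw":-0.3},
    {"x":0,"y":0,"z":0,"rx":0,"ry":0,"rz":0,"jaw":-0.3},
    {"x":0,"y":0,"z":0,"rx":0,"ry":0,"rz":0,"jaw":-0.3},
  ],
)

```text
time: 18.1
position: [0.4867, -0.134, 0.0519]
tcp_rot: [-180.0, -0.0, -87.9]
ft_force: [2.1, -0.9, -1.5]
gripper_width: 0.561
grip_force: 32.1
```

```bash
python3 q.py
```

```text
18.1 M [-0.247 -1.184  0.324] F [ 2.08 -0.92 -1.54] [ 0.4867 -0.134   0.0519] [-1.7996e+02 -1.0000e-02 -8.7860e+01] -0.3820007387548685 0.5608656392693493
```

Emit:
drive_tool(
  increments=[
    {"x":0,"y":0,"z":0,"rx":0,"ry":0,"rz":-0.4,"jaw":-0.3},
    {"x":0,"y":0,"z":0,"rx":0,"ry":0,"rz":0,"jaw":-0.3},
    {"x":0,"y":0,"z":0,"rx":0,"ry":0,"rz":0,"jaw":-0.3},
  ],
)

```text
time: 18.35
position: [0.4867, -0.1341, 0.052]
tcp_rot: [-180.0, -0.0, -88.3]
ft_force: [3.7, -0.9, -1.9]
gripper_width: 0.56
grip_force: 32.1
```

```bash
python3 q.py
python3 - <<'E'
from h import *
a=camera('top');b=camera('side')
f=lambda i,u,v,w,h,W=400:cv2.resize(i[v:v+h,u:u+w,::-1],(W,int(W*h/w)),interpolation=cv2.INTER_CUBIC)
im=np.hstack([f(a['img'],340,180,60,60),f(b['img'],280,212,70,70)])
cv2.imwrite('pics/c5.png',np.clip(im*1.3,0,255).astype(np.uint8))
E
```

```text
18.35 M [-0.303 -1.457  0.509] F [ 3.73 -0.94 -1.9 ] [ 0.4867 -0.1341  0.052 ] [-1.7996e+02 -1.0000e-02 -8.8260e+01] -0.5420142598450184 0.5595398266742908
```

View pics/c5.png

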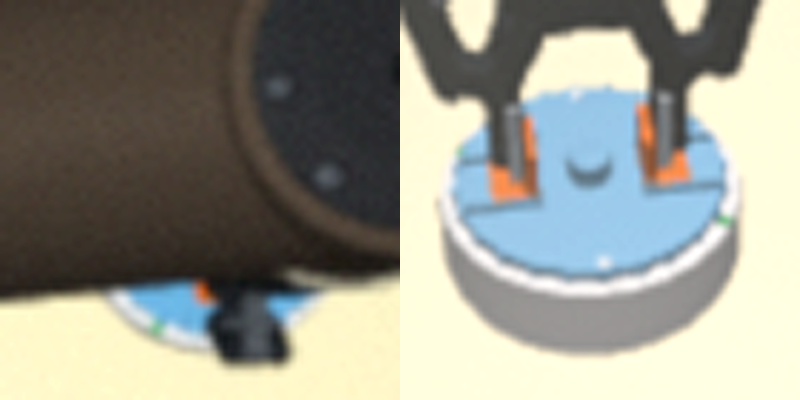

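The lid is seated flush on the white collar (dots at side crop (577,95) and (603,263)). The stop is felt at about 0.5 N m, so I let go here.

Emit:
drive_tool(
  increments=[
    {"x":0,"y":0,"z":0,"rx":0,"ry":0,"rz":0,"jaw":0.3},
    {"x":0,"y":0,"z":0,"rx":0,"ry":0,"rz":0,"jaw":0.5},
    {"x":0,"y":0,"z":0,"rx":0,"ry":0,"rz":0,"jaw":0.7},
    {"x":0,"y":0,"z":0,"rx":0,"ry":0,"rz":0,"jaw":0.8},
    {"x":0,"y":0,"z":0,"rx":0,"ry":0,"rz":0,"jaw":0.8},
    {"x":0,"y":0,"z":0,"rx":0,"ry":0,"rz":0,"jaw":0.8},
  ],
)

```text
time: 18.95
position: [0.486, -0.1341, 0.0518]
tcp_rot: [180.0, 0.0, -88.3]
ft_force: [0.1, -0.4, -0.2]
gripper_width: 0.895
grip_force: 0.0
```

```bash
python3 q.py
```

```text
18.95 M [-0.021 -0.052  0.003] F [ 0.11 -0.38 -0.25] [ 0.486  -0.1341  0.0518] [179.97   0.   -88.3 ] -0.00270460506726522 0.8954666032039664
```

Emit:
drive_tool(
  increments=[
    {"x":0,"y":0,"z":0.5,"rx":0,"ry":0,"rz":0,"jaw":0.8},
    {"x":0,"y":0,"z":1,"rx":0,"ry":0,"rz":0,"jaw":0.8},
    {"x":0,"y":0,"z":1.5,"rx":0,"ry":0,"rz":0,"jaw":0.8},
    {"x":0,"y":0,"z":2,"rx":0,"ry":0,"rz":0,"jaw":0.8},
    {"x":0,"y":0,"z":3,"rx":0,"ry":0,"rz":0,"jaw":0.8},
    {"x":0,"y":0,"z":3,"rx":0,"ry":0,"rz":0,"jaw":0.8},
    {"x":0,"y":0,"z":3,"rx":0,"ry":0,"rz":0,"jaw":0.8},
    {"x":0,"y":0,"z":0,"rx":0,"ry":0,"rz":0,"jaw":0.8},
    {"x":0,"y":0,"z":0,"rx":0,"ry":0,"rz":0,"jaw":0.8},
  ],
)

```text
time: 19.7
position: [0.4874, -0.134, 0.1947]
tcp_rot: [-179.7, 0.0, -88.3]
ft_force: [-0.9, 0.0, -1.4]
gripper_width: 0.899
grip_force: 0.0
```

```bash
python3 q.py
python3 - <<'E'
from h import *
a=camera('top');b=camera('side')
f=lambda i,u,v,w,h,W=400:cv2.resize(i[v:v+h,u:u+w,::-1],(W,int(W*h/w)),interpolation=cv2.INTER_CUBIC)
B=b['img']
im=np.hstack([f(B,220,130,230,230),f(B,284,215,60,60)])
cv2.imwrite('pics/c6.png',np.clip(im*1.3,0,255).astype(np.uint8))
m=np.zeros((400,640),bool);i=B.astype(int);m[215:255,284:344]=((i[...,0]-i[...,2])>70)[215:255,284:344]
for n,p in comps(m,5):print(n,p,toplane(b,p,.060))
W=cloud(b);bl=np.zeros((400,640),bool);bl[215:260,284:344]=((i[...,2]-i[...,0])>25)[215:260,284:344];print('disc z',np.percentile(W[bl][:,2],[20,50,80]))
E
```

```text
19.7 M [-0.04   0.082  0.004] F [-0.91  0.02 -1.42] [ 0.4874 -0.134   0.1947] [-1.797e+02  2.000e-02 -8.828e+01] 0.0004420671393745579 0.8988398050102576
11 [324.36363636 233.54545455] [[ 0.51328699 -0.12325799]]
52 [296.80769231 241.82692308] [[ 0.45232732 -0.14344696]]
33 [328.42424242 239.6969697 ] [[ 0.52005454 -0.14392112]]
disc z [0.04575957 0.0467368  0.04770341]
```

View pics/c6.png

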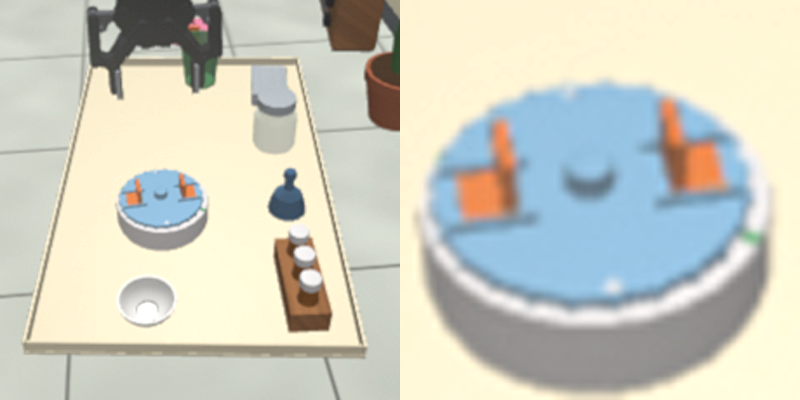

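The final picture shows the lid seated: disc top at 46.7 mm against 47 mm expected. The tab outer faces at crop x=490 and x=678 are about 60 mm apart, so both tabs are fully out. The bystanders in view stand as before, and the gripper is clear.

```bash
python3 -c "
from station import robot
print(robot.sign_off())"
```

```text
the job is handed in; nothing more can be done
None
```

The dispenser is closed and handed in: the lid is seated flush and turned about 60° clockwise until I felt the stop (about 0.5 N m), and both tabs measure fully out (about 60 mm apart). It took about 20 s of the 67 s allowed.

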